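# Refit the intake filter of the dive compressor

## Robot

A 6-joint arm with a two-finger parallel gripper is mounted at the origin on the work surface. World frame = base frame: x ahead of the robot, y to its left, z up, the work surface at z = 0. Lengths are in m, angles in degrees, forces in N, time in s.
With the tool pointing down it reaches from about 0.375 to 0.9 m from the base axis. Payload 3.1 kg.
Tool frame: the origin (TCP) lies between the finger pads; the fingertips stand 22 mm ahead of it and the grasp point (between the pads) lies 3 mm ahead of it; z points along the fingers, y is the line along which they close (so a half turn about z gives the same grasp; the last joint's range is limited). The gripper opens to 87 mm and grips with 3 to 60 N. Pads are 19 mm wide; open, the fingers measure 117 mm over their backs; the gripper's body (75 mm by 190 mm) begins 51 mm behind the grasp point.
Start: joints at [54.861, 30.224, 82.088, -0, 67.689, -10.227], TCP at [0.263, 0.567, 0.245] pointing down, gripper open.
Joint ranges: [-176.69, 176.69], [-43.24, 126.21], [12.49, 139.97], [-82, 262], [0, 151.66], [-163.58, 163.58]. Speed limits (degrees/s): [159.86, 159.86, 180, 180, 180, 180].

## Interface

Orientations are given as a 3x3 rotation matrix whose columns are the frame's x, y, z axes.
In Python, from workcell import r gives the robot as it stands.
- The arm moves only by the tool move_arm, never from a script. Its argument "targets" is a list of rows, each a list of 4 numbers: the shift along the tool's x, y, z in cm, then the turn about the tool's z in rad. In form: [[dx, dy, dz, spin], ...]. A call has 1 to 20 rows; each row is the pose to reach, as a shift and turn from the pose commanded when the call began, along the tool's axes at that moment; what a row does not reach only later rows make up. A row lasts 1/8 s, in which the tool goes at most 62.5 mm and 10.7 degrees, less where a joint would pass 70% of its speed; a pose out of reach is approached as far as the arm can. A call with a gripper value outside its range is refused whole. "claw" is the closure, from -1 (fully open) to 1 (shut), set as the call begins (left out, the last holds). The fingers move at their own pace and stop on an object; the grip force is fixed at half the most. Time passes only in rows, so rows that repeat a pose let the fingers close. It gives the time, the measured TCP pose, the force, the opening and the grip force at its end, in the units of the state.
- r.get_state(): the state, without advancing time (a new reading comes with each control period).
- r.snapshot(name): name is "scene" or "top" or "wrist"; returns a dict with "image" (384x512x3 uint8, red, green, blue), "fovy" (degrees; the focal length in pixels is half the picture's height over the tangent of half this angle, whatever the lens; pixels are square), "cx", "cy" (the principal point, pixels), "distortion" ([k1, k2, p1, p2, k3] as OpenCV has them; the pictures are not rectified), "R" (3x3) and "t" (3): a world point X has camera coordinates R X + t. Camera axes: x right, y down, z forward; pixel columns grow to the right and rows downward; lengths in m; the calibration is good to about 2 mm. A picture is of the moment at which its call begins. There is no depth.
- r.hand_in(): hands the job in; it is judged then, once.
The state is a dict: "t": time; "joints": joint angles; "qvel": joint speeds; "joint_torque": joint torques, N m; "tcp_pos": TCP position; "tcp_rot": TCP orientation; "wrist_force": force on the tool from outside, world axes, zero at the start; "torque": the same for the moment, N m; "gripper_width": finger opening in m; "finger_force": force on a finger pad.
Only numpy, scipy, OpenCV 4.12 (cv2) and the standard library are available. Lean on these libraries where they do the work, as an engineer would, in place of code of your own. Each camera call takes 0.05 s, during which the arm holds its last target. There are 200 camera calls.

## Task

Put the intake filter of the little dive compressor back together: stand the filter element in the round pan over the spindle, set the skirted metal cover down over its top, then lower the wing knob over the spindle's T-head and give it a quarter turn so that it is locked crosswise under the T. Leave every part sitting fully home and let go; leave the mask, snorkel, carabiner and mask case lying where they are.

Things in the scene. Friction and masses are not known exactly. Their poses are not given: they have to be found in the camera images.
- pan (a point): Centre of the floor of the compressor's round intake pan, 44 mm above the bench; x, y are the compressor's axes (y along its long side, towards the motor), z up. The pan has a locating lip 7 mm high, 69 mm inside and 84 mm outside diameter. A steel spindle of 10 mm diameter with a T-head stands in its centre. The compressor is heavy and does not move.
- spindle_head (a point): Centre of the steel T-head on top of the spindle, 105 mm above the pan floor: a bar 30 mm long along its x axis (square to the long side of the compressor's base plate), 10 mm wide and 8 mm high (its top is 109 mm and its underside 101 mm above the pan floor).
- pump (a point): Top of the pump block, 107 mm above the bench and 147 mm from the spindle on the compressor's +y side. Pump and motor stand on that side from 115 mm outwards, up to 122 mm above the bench, with a gauge to 146 mm. The aluminium base plate (top 22 mm above the bench) reaches 105 mm either way in x and from -85 to +315 mm in y of the spindle.
- element_centre (a point): Filter element: rigid upright cylinder of pleated paper with black end caps, 64 mm diameter, 72 mm tall, with a 40 mm bore right through; about 90 g. The point is its centre, 36 mm above its foot. Seated in the pan the point is 36 mm above the pan floor and the spindle stands 37 mm proud of the element's top, so grip it near its top.
- cover_centre (a point): Aluminium cover: disc of 84 mm diameter with a skirt (69 mm inside, 10 mm deep) that goes over the element's top, and on it a round hub, 50 mm diameter, 18 mm tall, with a 37 mm hole through; 32 mm tall in all, 130 g, lying skirt down. The point is on its axis 16 mm above the skirt's edge, 2 mm above the disc's face. Seated, it is 78 mm above the pan floor, the hub's top at 94 mm.
- knob_centre (a point): Black wing knob, 50 mm tall, 70 g: round hollow body (64 mm diameter, 22 mm high) standing on its slotted sole, with an upright wing on top, 76 mm long along the knob's x axis, 14 mm thick, 28 mm tall. The point is on its axis 25 mm above the sole. Seated on the cover's hub, the point is 119 mm above the pan floor; a quarter turn, either way, then locks it, with 3 mm play under the T.
- knob_slot (a point): Centre of the slot in the knob's underside: 36 mm long, 16 mm wide, in line with the wing (x axis), through a sole 4 mm thick; above it the body is hollow, 48 mm diameter and 14 mm high, so that the T-head can turn inside. With the wing in line with the T the knob drops over it; with the wing out of line it stays up on top of the T.
- mask_centre (a point): Clear silicone dive mask lying lens up, about 165 x 100 mm, 57 mm tall; bystander. The point is at its centre, 28 mm above the bench.
- snorkel_centre (a point): Blue plastic snorkel tube, 22 mm diameter, about 420 mm long, lying on the bench; bystander. The point is in the middle of its length.
- carabiner_centre (a point): Stainless steel carabiner, 110 x 65 mm, 11 mm thick, lying flat; bystander. The point is at its centre.
- case_centre (a point): Yellow hard plastic mask case, closed, 117 x 197 mm, 93 mm tall; bystander. The point is at its centre, 46 mm above the bench.
Not all that is in view belongs to the job. Leave any blue look-alike of the part that bears knob_centre alone. Leave any green look-alike of the part that bears element_centre alone.

How it is judged (in metres and radians):
On the way, in this order (a step that is already met when the one before it is completed fails the run):
1. the filter element stands seated in the pan over the spindle (horizontal distance between element_centre and pan below 0.006 m and z of element_centre in the frame of pan between 0.033 and 0.039 m and angle between element_centre's own z axis and vertical below 0.1 rad), for 0.2 s.
2. the cover sits over the top of the element (horizontal distance between cover_centre and pan below 0.009 m and z of cover_centre in the frame of pan between 0.075 and 0.081 m and angle between cover_centre's own z axis and vertical below 0.1 rad), for 0.2 s.
At the end, for the whole second after the job is handed in: Element in the pan (6 mm of the axis), cover on it (9 mm) and knob under the T-head (12 mm), each within 3.5 mm of seated height, cover and knob level within 0.1 rad, wing within 0.52 rad of crosswise to the T; all at rest, and the other gear not moved over 30 mm (all of step 2 and horizontal distance between element_centre and pan below 0.006 m and z of element_centre in the frame of pan between 0.033 and 0.039 m and horizontal distance between knob_centre and pan below 0.012 m and z of knob_centre in the frame of pan between 0.116 and 0.1225 m and angle between knob_centre's own z axis and vertical below 0.1 rad and angle between the x axis of knob_centre and the x axis of spindle_head, either way round above 1.05 rad and linear speed of each of element, cover, knob below 0.01 m/s); the robot touches nothing.
It fails at once if the mask is moved by more than 30 mm (distance of mask_centre from where it was at the start of the episode above 0.03 m).
It fails at once if the snorkel is moved by more than 30 mm (distance of snorkel_centre from where it was at the start of the episode above 0.03 m).
It fails at once if the carabiner is moved by more than 30 mm (distance of carabiner_centre from where it was at the start of the episode above 0.03 m).
It fails at once if the mask case is moved by more than 30 mm (distance of case_centre from where it was at the start of the episode above 0.03 m).
It also fails if it takes over 72 s, if anything falls off the work surface, if the arm or the gripper's body presses on something with over 40 N, if the wrist force passes 120 N, or if a joint passes its speed limit or range.

## Working session

There is one attempt and no reset: what is moved stays moved. The work goes in short steps, Python scripts to look and compute and a tool call to move; the robot and the scene stay as the last step left them, time stands still between calls to the robot, and variables do not carry over. Pictures are saved under pics/ and viewed, at most 10 in all, crops included, and the job is handed in when it is done.

Besides the shell and the picture viewer there is one more tool, called after "Request:" in YAML: its name, and indented under it one key for each argument. move_arm: Moves the arm, as the interface text tells. Its arguments: {"type":"object","properties":{"targets":{"type":"array"},"claw":{"type":"number"}},"required":["targets"]}

```bash
mkdir -p pics && ls
cat > h.py <<'E'
import numpy as np, cv2, json, pickle
from workcell import r
def snap(n,f):
    s=r.snapshot(n); pickle.dump(s,open(f'pics/{f}.pkl','wb'))
    cv2.imwrite(f'pics/{f}.png',s['image'][:,:,::-1]); return s
def load(f): return pickle.load(open(f'pics/{f}.pkl','rb'))
def K(s):
    f=192/np.tan(np.radians(s['fovy'])/2); return np.array([[f,0,s['cx']],[0,f,s['cy']],[0,0,1.]])
def at(s,u,v,z):
    "world point at height z seen at pixel u,v"
    p=cv2.undistortPoints(np.array([[[u,v]]],float),K(s),np.array(s['distortion'],float))[0,0]
    R=np.array(s['R']);t=np.array(s['t']);d=R.T@np.array([p[0],p[1],1]);c=-R.T@t
    return c+d*(z-c[2])/d[2]
def px(s,X):
    return cv2.projectPoints(np.array(X,float).reshape(-1,3),cv2.Rodrigues(np.array(s['R'],float))[0],np.array(s['t'],float),K(s),np.array(s['distortion'],float))[0][:,0]
E
python3 - <<'E'
from h import *
a=snap('scene','s0');b=snap('top','t0');c=snap('wrist','w0')
for s in(a,b,c): print(s['fovy'],s['distortion'],-np.array(s['R']).T@s['t'])
st=r.get_state();print(st['tcp_pos'],st['tcp_rot'],st['t'])
im=b['image'][:,:,::-1]
cv2.imwrite('pics/t0b.png',cv2.resize(im,(800,600),interpolation=cv2.INTER_CUBIC))
cv2.imwrite('pics/s0b.png',cv2.resize(a['image'][:,:,::-1],(800,600),interpolation=cv2.INTER_CUBIC))
E
```

```text
pics
48.32244927560602 [0.03377667 0.         0.         0.         0.        ] [1.41687259 0.03680389 1.42314568]
53.37300046596261 [-0.03810842  0.          0.          0.          0.        ] [ 0.38471665 -0.05175237  1.246946  ]
67.73122652361339 [-0.05375602  0.          0.          0.          0.        ] [0.20330758 0.59317496 0.38463318]
[0.26295668 0.56641656 0.24379321] [[-9.06954293e-01  4.21228010e-01 -9.35226777e-04]
 [ 4.21228962e-01  9.06953291e-01 -1.37464777e-03]
 [ 2.69166860e-04 -1.64068730e-03 -9.99998618e-01]] 0.15
```

View pics/t0b.png

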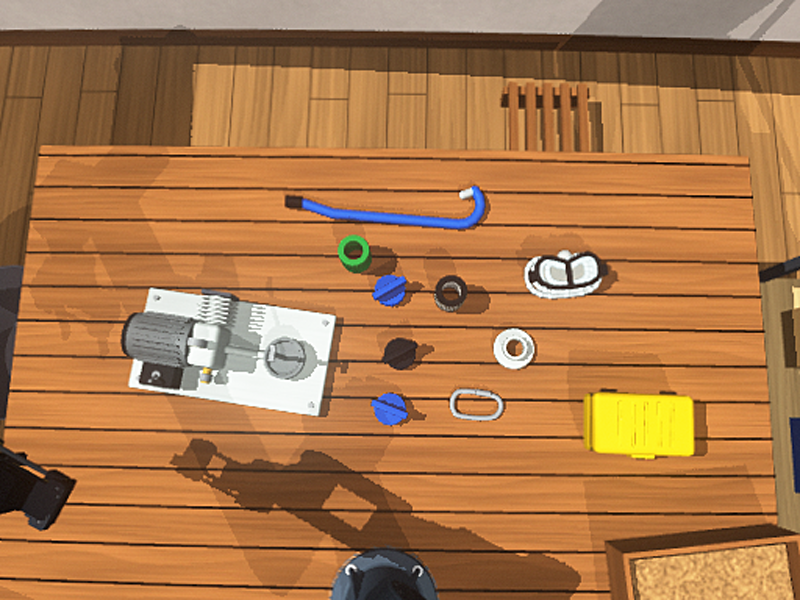

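View pics/s0b.png

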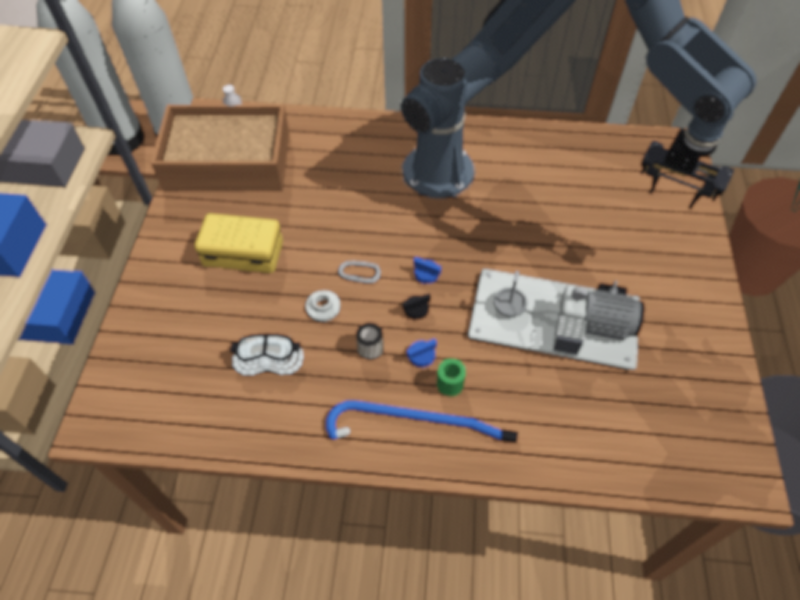

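Top view: pan at about (287,357), black knob (400,351), cover (515,348), element (451,292), each in the 800x600 scaling. The scene view agrees. I'll enlarge this part of the top view.

Run:
```python
from h import *
b=load('t0');im=b['image'][170:270,160:360,::-1]
cv2.imwrite('pics/t0c.png',cv2.resize(im,None,fx=4,fy=4,interpolation=cv2.INTER_CUBIC))
```

```text
(no output)
```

View pics/t0c.png

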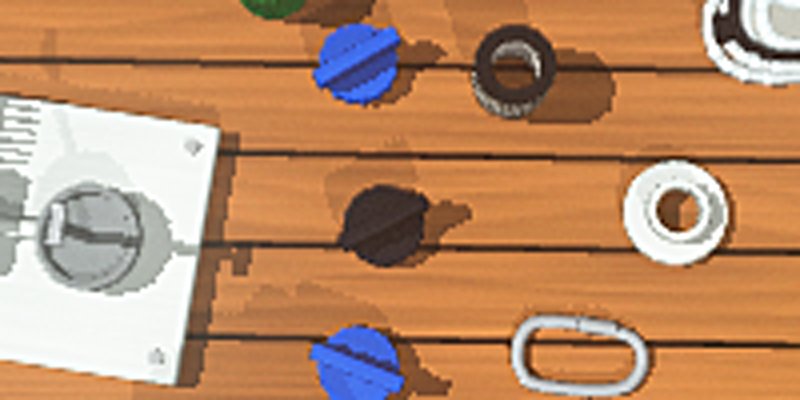

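The crop (pixel = 160+u/4, 170+v/4) shows the element's top ring at (514,66), the cover disc at (676,213) with its hub at (683,210), and the knob at (385,227) with its wing from (343,243) to (428,207). The pan lip is at (90,238), the T-head near (57,224), and the plate's end edge runs from (219,128) to (178,383).

Run:
```python
from h import *
b=load('t0');g=lambda u,v,z:at(b,160+u/4-.4,170+v/4-.4,z)
for n,a in dict(elem=(514,66,.072),disc=(676,213,.014),hub=(683,210,.032),knob=(385,227,.022),w1=(343,243,.045),w2=(428,207,.045),pan=(90,238,.051),T=(57,224,.153),c1=(219,128,.022),c2=(178,383,.022)).items():
    p=g(*a);print(n,p.round(4),np.hypot(*p[:2]).round(3))
d=g(219,128,.022)-g(178,383,.022);print('plate edge',np.linalg.norm(d),np.degrees(np.arctan2(d[1],d[0])))
d=g(428,207,.045)-g(343,243,.045);print('wing',np.linalg.norm(d),np.degrees(np.arctan2(d[1],d[0])))
s=r.get_state();R=np.array(s['tcp_rot']);print((R.T@(g(514,66,.072)-s['tcp_pos'])*100).round(1))
```

```text
elem [ 0.6128 -0.1258  0.072 ] 0.626
disc [ 0.5049 -0.2613  0.014 ] 0.569
hub [ 0.5056 -0.2639  0.032 ] 0.57
knob [ 0.4894 -0.0261  0.022 ] 0.49
w1 [0.4743 0.0062 0.045 ] 0.474
w2 [ 0.5037 -0.0602  0.045 ] 0.507
pan [0.4746 0.2041 0.051 ] 0.517
T [0.4766 0.2065 0.153 ] 0.519
c1 [0.5675 0.11   0.022 ] 0.578
c2 [0.3635 0.135  0.022 ] 0.388
plate edge 0.2055612988034108 -6.993603052472326
wing 0.07258137825862647 -66.11245615511564
[-60.9 -48.   17.2]
```

The geometry checks out: the plate edge is 205 mm, the wing 73 mm, and the pan computed from the plate (0.476, 0.207) agrees with the lip. I'll go above the pan on the way and look from close by.

Request:
move_arm:
  targets:
    - [-34.5,-23.8,0,-0.434]
    - [-34.5,-23.8,0,-0.434]
    - [-34.5,-23.8,0,-0.434]
    - [-34.5,-23.8,0,-0.434]
    - [-34.5,-23.8,0,-0.434]
    - [-34.5,-23.8,0,-0.434]
    - [-34.5,-23.8,0,-0.434]
    - [-34.5,-23.8,0,-0.434]
    - [-34.5,-23.8,0,-0.434]
    - [-34.5,-23.8,0,-0.434]
    - [-34.5,-23.8,0,-0.434]
  claw: -1

```text
t: 1.52
tcp_pos: [0.4751, 0.2068, 0.2445]
tcp_rot: [[-1.0, -0.001, -0.0], [-0.001, 1.0, 0.0], [0.0, 0.0, -1.0]]
wrist_force: [-0.2, -0.2, -0.6]
gripper_width: 0.0872
finger_force: 0.0
```

Run:
```python
from h import *
s=snap('wrist','w1');cv2.imwrite('pics/w1b.png',cv2.resize(s['image'][:,:,::-1],(800,600),interpolation=cv2.INTER_CUBIC))
```

```text
(no output)
```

View pics/w1b.png

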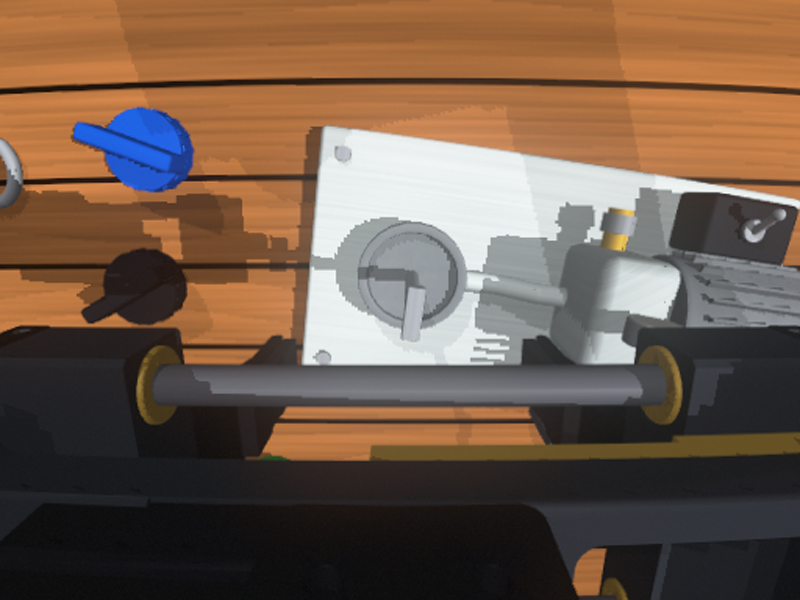

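The pan lip's circle is centred at about (412,275) in the 800x600 scaling. The T-head's top bar runs from (414,288) to (410,340), centred near (412,314). The blue and black knobs are at the left.

Run:
```python
from h import *
s=load('w1');g=lambda u,v,z:at(s,u*.64-.2,v*.64-.2,z).round(4)
for n,a in dict(pan=(412,275,.051),lipL=(358,275,.051),lipR=(466,275,.051),T=(412,314,.153),Ta=(414.5,288,.153),Tb=(409.5,340,.153),k=(145,286,.022),w1=(87,313,.047),w2=(180,270,.047),c1=(322,127,.022),c2=(304,364,.022)).items(): print(n,g(*a))
st=r.get_state();print(st['tcp_pos'])
```

```text
pan [0.4737 0.2076 0.051 ]
lipL [0.4738 0.1665 0.051 ]
lipR [0.4736 0.2487 0.051 ]
T [0.4755 0.2071 0.153 ]
Ta [0.4611 0.2084 0.153 ]
Tb [0.4904 0.2058 0.153 ]
k [ 0.4889 -0.0189  0.022 ]
w1 [ 0.5058 -0.0561  0.047 ]
w2 [0.4706 0.0267 0.047 ]
c1 [0.3631 0.1379 0.022 ]
c2 [0.5585 0.1137 0.022 ]
[0.47522593 0.20669581 0.24457279]
```

Request:
move_arm:
  targets:
    - [-13.8,-33.3,0,0]
    - [-13.8,-33.3,0,0]
    - [-13.8,-33.3,0,0]
    - [-13.8,-33.3,0,0]
    - [-13.8,-33.3,0,0]
    - [-13.8,-33.3,0,0]
    - [-13.8,-33.3,0,0]
    - [-13.8,-33.3,0,0]
    - [-13.8,-33.3,0,0]

```text
t: 2.7
tcp_pos: [0.613, -0.1256, 0.2445]
tcp_rot: [[-1.0, -0.001, -0.001], [-0.001, 1.0, 0.001], [0.001, 0.001, -1.0]]
wrist_force: [0.1, -0.6, 0.3]
gripper_width: 0.0868
finger_force: 0.0
```

Run:
```python
from h import *
s=snap('wrist','w2');cv2.imwrite('pics/w2b.png',cv2.resize(s['image'][:,:,::-1],(800,600),interpolation=cv2.INTER_CUBIC))
```

```text
(no output)
```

View pics/w2b.png

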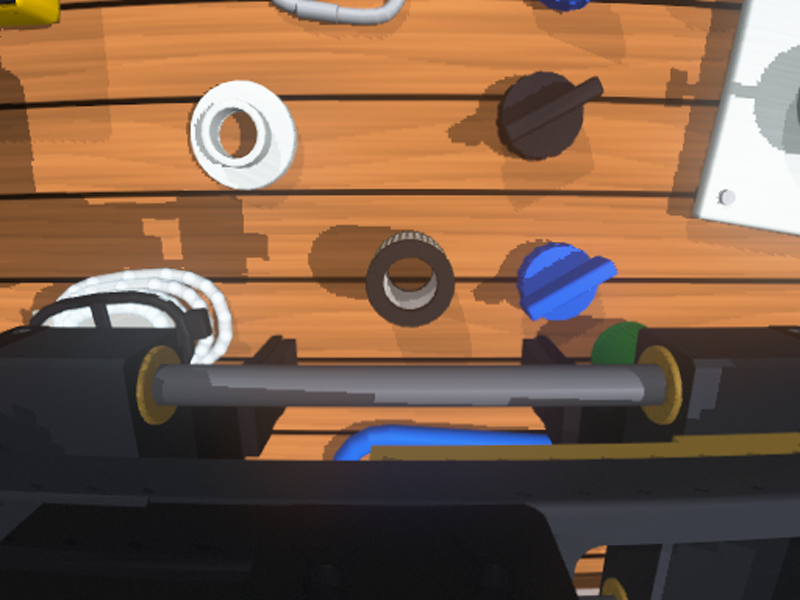

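The element's top ring is centred at (410,282), the cover disc at (243.5,135.5) with its hub hole at (238,133), and the knob body at (541,116) with its wing from (510,143) to (601,86). The blue knob is clear to the right.

Run:
```python
from h import *
s=load('w2');g=lambda u,v,z:at(s,u*.64-.2,v*.64-.2,z).round(4)
for n,a in dict(el=(410,282,.072),eL=(366,282,.072),eR=(454,282,.072),disc=(243.5,135.5,.014),hub=(238,133,.032),k=(541,116,.022),w1=(510,143,.047),w2=(601,86,.047),bl=(560,281,.022)).items(): print(n,g(*a))
```

```text
el [ 0.6126 -0.1262  0.072 ]
eL [ 0.6126 -0.1578  0.072 ]
eR [ 0.6125 -0.0947  0.072 ]
disc [ 0.5056 -0.259   0.014 ]
hub [ 0.5058 -0.2566  0.032 ]
k [ 0.4922 -0.0255  0.022 ]
w1 [ 0.5148 -0.054   0.047 ]
w2 [0.4748 0.0095 0.047 ]
bl [ 0.6218 -0.001   0.022 ]
```

Request:
move_arm:
  targets:
    - [0,0,6,0]
    - [0,0,12,0]
    - [0.05,0,15.5,0]
    - [0.05,0,17.5,0]
    - [0.05,0,17.5,0]
    - [0.05,0,17.5,0]

```text
t: 3.5
tcp_pos: [0.6144, -0.1277, 0.0712]
tcp_rot: [[-1.0, 0.0, 0.003], [0.0, 1.0, -0.001], [-0.003, -0.001, -1.0]]
wrist_force: [-0.1, -0.4, -0.4]
gripper_width: 0.0869
finger_force: 0.0
```

Request:
move_arm:
  targets:
    - [0,0,0,0]
    - [0,0,0,0]
    - [0,0,0,0]
    - [0,0,0,0]
    - [0,0,0,0]
    - [0,0,0,0]
  claw: 1

```text
t: 4.25
tcp_pos: [0.6134, -0.1275, 0.0702]
tcp_rot: [[-1.0, 0.001, 0.001], [0.001, 1.0, -0.0], [-0.001, -0.0, -1.0]]
wrist_force: [-0.8, 1.2, 5.3]
gripper_width: 0.0639
finger_force: 30.0
```

Request:
move_arm:
  targets:
    - [0,0,-6,0]
    - [0,0,-12,0]
    - [0,0,-17.5,0]
    - [3,7,-17.5,0]
    - [13.8,33.4,-17.5,0]
    - [13.8,33.4,-17.5,0]
    - [13.8,33.4,-17.5,0]
    - [13.8,33.4,-17.5,0]
    - [13.8,33.4,-17.5,0]
    - [13.8,33.4,-17.5,0]
    - [13.8,33.4,-17.5,0]
    - [13.8,33.4,-17.5,0]

```text
t: 5.75
tcp_pos: [0.4761, 0.2055, 0.2444]
tcp_rot: [[-1.0, 0.003, 0.0], [0.003, 1.0, -0.0], [-0.0, -0.0, -1.0]]
wrist_force: [0.5, 0.2, -0.3]
gripper_width: 0.064
finger_force: 30.0
```

Run:
```python
from h import *
s=snap('wrist','w3');cv2.imwrite('pics/w3b.png',cv2.resize(s['image'][:,:,::-1],(800,600),interpolation=cv2.INTER_CUBIC))
st=r.get_state();print(st['tcp_pos'],st['gripper_width'])
```

```text
[0.4761343  0.2054148  0.24440315] 0.06370165058822833
```

View pics/w3b.png

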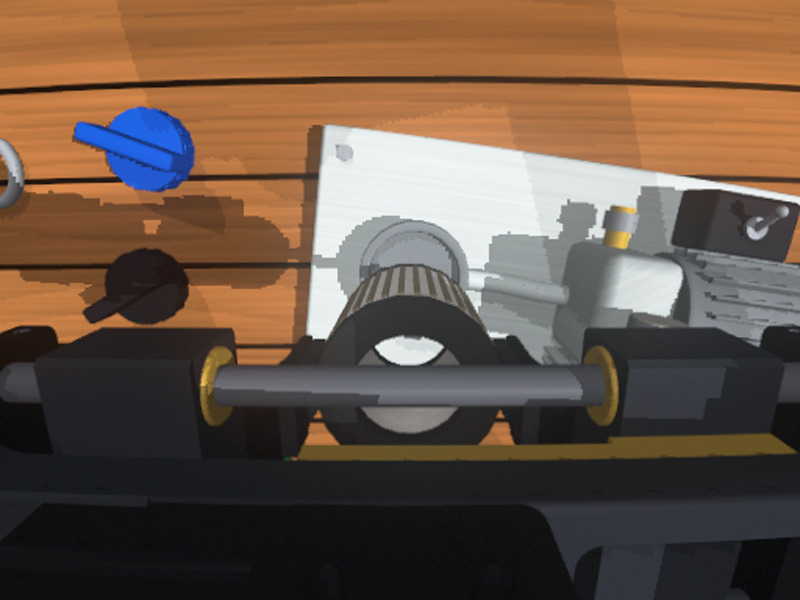

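The element is held upright. Its top ring spans u 322 to 498 with the far rim at (410,294). The lip's far rim is at (416,221).

Run:
```python
from h import *
s=load('w3');g=lambda u,v,z:at(s,u*.64-.2,v*.64-.2,z).round(4)
for n,a in dict(rim=(410,294,.2462),L=(322,376,.2462),R=(498,376,.2462),lipfar=(414,220.5,.051),lipL=(360,272,.051),lipR=(468,272,.051)).items(): print(n,g(*a))
```

```text
rim [0.4433 0.2047 0.2462]
L [0.4716 0.175  0.2462]
R [0.4717 0.2342 0.2462]
lipfar [0.4338 0.2077 0.051 ]
lipL [0.4724 0.1667 0.051 ]
lipR [0.4726 0.2487 0.051 ]
```

Request:
move_arm:
  targets:
    - [0,0.2,0,0]
    - [0,0.2,4,0]
    - [0,0.2,8,0]
    - [0,0.2,11.5,0]
    - [0,0.2,11.8,0]
    - [0,0.2,11.8,0]
    - [0,0.2,11.8,0]
    - [0,0.2,11.8,0]

```text
t: 6.8
tcp_pos: [0.4762, 0.2088, 0.1278]
tcp_rot: [[-1.0, 0.001, 0.003], [0.001, 1.0, 0.001], [-0.003, 0.001, -1.0]]
wrist_force: [0.3, -0.4, -0.3]
gripper_width: 0.0636
finger_force: 30.0
```

Request:
move_arm:
  targets:
    - [0,-0.1,0,0]
    - [0,-0.1,0.4,0]
    - [0,-0.1,0.7,0]
    - [0,-0.1,1.0,0]
    - [0,-0.1,1.2,0]
    - [0,-0.1,1.3,0]
    - [0,-0.1,1.3,0]

```text
t: 7.68
tcp_pos: [0.4753, 0.2076, 0.1134]
tcp_rot: [[-1.0, 0.001, -0.0], [0.001, 1.0, -0.0], [0.0, -0.0, -1.0]]
wrist_force: [-0.3, 0.2, -0.2]
gripper_width: 0.0637
finger_force: 30.0
```

Request:
move_arm:
  targets:
    - [0,0,0,0]
    - [0,0,0,0]
    - [0,0,0,0]
    - [0,0,0,0]
    - [0,0,-2,0]
    - [0,0,-7,0]
    - [0,0,-13,0]
    - [0,0,-13,0]
    - [0,0,-13,0]
  claw: -1

```text
t: 8.8
tcp_pos: [0.4748, 0.2076, 0.2434]
tcp_rot: [[-1.0, 0.001, -0.0], [0.001, 1.0, -0.0], [0.0, -0.0, -1.0]]
wrist_force: [-0.7, 0.3, 0.4]
gripper_width: 0.087
finger_force: 0.0
```

Run:
```python
from h import *
s=snap('wrist','w4');cv2.imwrite('pics/w4b.png',cv2.resize(s['image'][:,:,::-1],(800,600),interpolation=cv2.INTER_CUBIC))
st=r.get_state();print(st['tcp_pos'],st['gripper_width'])
```

```text
[0.47430532 0.20742413 0.24253159] 0.08711957184987325
```

View pics/w4b.png

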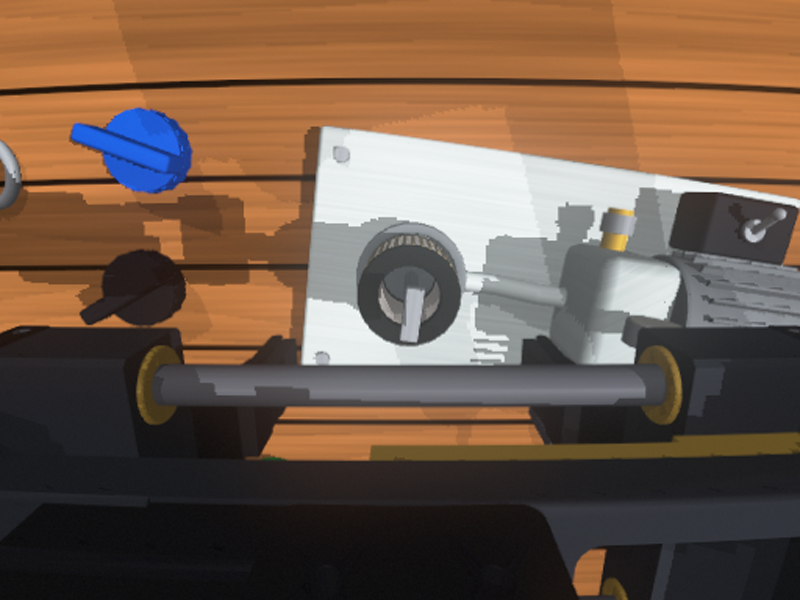

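The element stands inside the lip, with its ring centred at (410,293) and the spindle through it. Next I'll check its centre and move to the cover.

Request:
move_arm:
  targets:
    - [-3.1,-46.7,0,0]
    - [-3.1,-46.7,0,0]
    - [-3.1,-46.7,0,0]
    - [-3.1,-46.7,0,0]
    - [-3.1,-46.7,0,0]
    - [-3.1,-46.7,0,0]
    - [-3.1,-46.7,0,0]
    - [-3.1,-46.7,0,0]
    - [-3.1,-46.7,0,0]
    - [-3.1,-46.7,0,0]
    - [-3.1,-46.7,0,0]

```text
t: 10.22
tcp_pos: [0.5056, -0.2575, 0.2429]
tcp_rot: [[-1.0, -0.001, -0.002], [-0.001, 1.0, 0.002], [0.002, 0.002, -1.0]]
wrist_force: [0.5, -0.7, -0.2]
gripper_width: 0.0871
finger_force: 0.0
```

Run:
```python
from h import *
s=load('w4');g=lambda u,v,z:at(s,u*.64-.2,v*.64-.2,z).round(4)
print('el',g(410,293,.116),g(357,293,.116),g(463,293,.116),'T',g(412,316,.153))
s=snap('wrist','w5')
hsv=cv2.cvtColor(s['image'],cv2.COLOR_RGB2HSV)
m=((hsv[...,1]<60)&(hsv[...,2]>120)).astype(np.uint8)
p=px(s,[.5055,-.26,.014])[0];print('pred',p)
n,l,st,c=cv2.connectedComponentsWithStats(m)
for i in range(1,n):
    if st[i,4]>800: 
        print(st[i],c[i])
        cs=cv2.findContours((l==i).astype(np.uint8),cv2.RETR_EXTERNAL,cv2.CHAIN_APPROX_NONE)[0]
        (u,v),(a,b_),_=cv2.fitEllipse(cs[0]);print(' ell',u,v,a,b_,at(s,u,v,.014),[at(s,u-a/2,v,.014)[1]-at(s,u+a/2,v,.014)[1]])
st=r.get_state();print(st['tcp_pos'])
```

```text
el [0.472  0.2068 0.116 ] [0.472  0.1741 0.116 ] [0.472  0.2395 0.116 ] T [0.4761 0.2078 0.153 ]
pred [260.56902726 171.85331263]
[ 279   53   87   54 1665] [322.1009009   78.67387387]
 ell 323.56878662109375 78.62653350830078 54.125858306884766 91.09679412841797 [ 0.38933068 -0.18280685  0.014     ] [np.float64(-0.06671460633246334)]
[ 229  140   63   63 2597] [260.05775895 170.54986523]
 ell 260.0830383300781 170.95291137695312 62.61412811279297 62.644596099853516 [ 0.50430538 -0.26063687  0.014     ] [np.float64(-0.08204987586139179)]
[ 134  246  285    9 1854] [286.76806904 249.49514563]
 ell 298.5191650390625 249.5358428955078 7.2112579345703125 324.64093017578125 [ 0.61615787 -0.20654351  0.014     ] [np.float64(-0.010170417835895118)]
[ 0.5058195  -0.25769205  0.24322125]
```

Request:
move_arm:
  targets:
    - [0.1,-0.2,6,0]
    - [0.1,-0.2,12,0]
    - [0.1,-0.2,17,0]
    - [0.1,-0.2,19.5,0]
    - [0.1,-0.2,20.4,0]
    - [0.1,-0.2,20.4,0]
    - [0.1,-0.2,20.4,0]

```text
t: 11.15
tcp_pos: [0.5059, -0.2618, 0.041]
tcp_rot: [[-1.0, 0.0, 0.002], [0.0, 1.0, -0.002], [-0.002, -0.002, -1.0]]
wrist_force: [0.5, -0.1, -0.1]
gripper_width: 0.0867
finger_force: 0.0
```

Request:
move_arm:
  targets:
    - [0,0,0,0]
    - [0,0,0,0]
    - [0,0,0,0]
    - [0,0,0,0]
    - [0,0,0,0]
    - [0,0,0,0]
    - [0,0,0,0]
  claw: 1

```text
t: 12.02
tcp_pos: [0.5048, -0.2611, 0.0396]
tcp_rot: [[-1.0, 0.001, -0.0], [0.001, 1.0, 0.001], [0.0, 0.001, -1.0]]
wrist_force: [-0.5, 1.7, 2.4]
gripper_width: 0.0494
finger_force: 30.0
```

Request:
move_arm:
  targets:
    - [0,0,-5,0]
    - [0,0,-11,0]
    - [0,0,-17,0]
    - [0,0,-20.5,0]
    - [3.0,46.9,-20.5,0]
    - [3.0,46.9,-20.5,0]
    - [3.0,46.9,-20.5,0]
    - [3.0,46.9,-20.5,0]
    - [3.0,46.9,-20.5,0]
    - [3.0,46.9,-20.5,0]
    - [3.0,46.9,-20.5,0]
    - [3.0,46.9,-20.5,0]
    - [3.0,46.9,-20.5,0]
    - [3.0,46.9,-20.5,0]
    - [3.0,46.9,-20.5,0]

```text
t: 13.9
tcp_pos: [0.4755, 0.2064, 0.2444]
tcp_rot: [[-1.0, 0.002, -0.0], [0.002, 1.0, -0.001], [0.0, -0.001, -1.0]]
wrist_force: [-0.3, 0.1, -1.7]
gripper_width: 0.0491
finger_force: 30.0
```

Run:
```python
from h import *
s=snap('wrist','w6');cv2.imwrite('pics/w6b.png',cv2.resize(s['image'][:,:,::-1],(800,600),interpolation=cv2.INTER_CUBIC))
st=r.get_state();print(st['tcp_pos'],st['gripper_width'])
```

```text
[0.47561972 0.20641422 0.24443705] 0.04924941036278879
```

View pics/w6b.png

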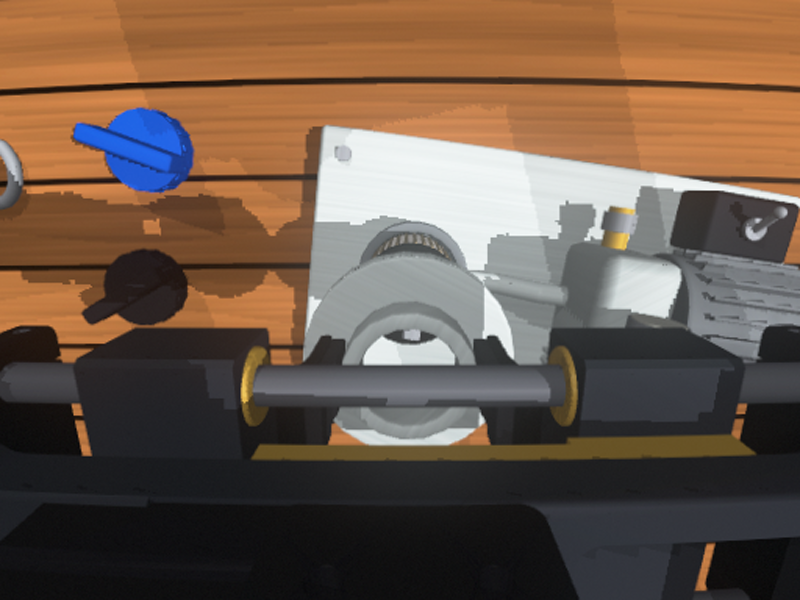

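The cover is held level. The disc's far rim is at (409,255) and its sides near u 305 and 513.

Run:
```python
from h import *
s=load('w6');g=lambda u,v,z:at(s,u*.64-.2,v*.64-.2,z).round(4)
for n,a in dict(rim=(409,255,.2188),L=(305,345,.2188),R=(513,345,.2188),elfar=(411,0,.116)).items(): print(n,g(*a))
```

```text
rim [0.4342 0.2052 0.2188]
L [0.4699 0.164  0.2188]
R [0.47   0.2463 0.2188]
elfar [0.3092 0.2064 0.116 ]
```

Request:
move_arm:
  targets:
    - [0.12,0.12,0,0]
    - [0.12,0.12,3,0]
    - [0.12,0.12,6,0]
    - [0.12,0.12,8,0]
    - [0.12,0.12,8.3,0]
    - [0.12,0.12,8.3,0]
    - [0.12,0.12,8.3,0]
    - [0.12,0.12,8.3,0]

```text
t: 14.95
tcp_pos: [0.4747, 0.209, 0.1624]
tcp_rot: [[-1.0, 0.001, 0.002], [0.001, 1.0, 0.0], [-0.002, 0.0, -1.0]]
wrist_force: [-0.5, 0.2, -1.9]
gripper_width: 0.0493
finger_force: 30.0
```

Request:
move_arm:
  targets:
    - [0,0,0.3,0]
    - [0,0,0.6,0]
    - [0,0,0.8,0]
    - [0,0,1.0,0]
    - [0,0,1.2,0]
    - [0,0,1.4,0]
    - [0,0,1.5,0]
    - [0,0,1.5,0]

```text
t: 15.95
tcp_pos: [0.4741, 0.2088, 0.1465]
tcp_rot: [[-1.0, 0.001, -0.0], [0.001, 1.0, -0.0], [0.0, -0.0, -1.0]]
wrist_force: [-0.1, -0.3, -1.3]
gripper_width: 0.0493
finger_force: 30.0
```

Request:
move_arm:
  targets:
    - [0,0,0.1,0]
    - [0,0,0.1,0]
    - [0,0,0.1,0]

```text
t: 16.32
tcp_pos: [0.4743, 0.2089, 0.1456]
tcp_rot: [[-1.0, 0.001, 0.0], [0.001, 1.0, 0.0], [-0.0, 0.0, -1.0]]
wrist_force: [-0.1, 1.0, 0.3]
gripper_width: 0.0494
finger_force: 30.0
```

Request:
move_arm:
  targets:
    - [0,0,0,0]
    - [0,0,0,0]
    - [0,0,0,0]
    - [0,0,0,0]
    - [0,0,0,0]
    - [0,0,-2,0]
    - [0,0,-6,0]
    - [0,0,-9.8,0]
    - [0,0,-9.8,0]
    - [0,0,-9.8,0]
  claw: -1

```text
t: 17.58
tcp_pos: [0.4735, 0.2087, 0.243]
tcp_rot: [[-1.0, 0.001, -0.001], [0.001, 1.0, -0.0], [0.001, -0.0, -1.0]]
wrist_force: [-0.8, -1.1, -1.0]
gripper_width: 0.0872
finger_force: 0.0
```

Run:
```python
from h import *
s=snap('wrist','w7');cv2.imwrite('pics/w7b.png',cv2.resize(s['image'][:,:,::-1],(800,600),interpolation=cv2.INTER_CUBIC))
st=r.get_state();print(st['tcp_pos'],st['gripper_width'])
```

```text
[0.47323255 0.20865754 0.2424742 ] 0.0873392752520046
```

View pics/w7b.png

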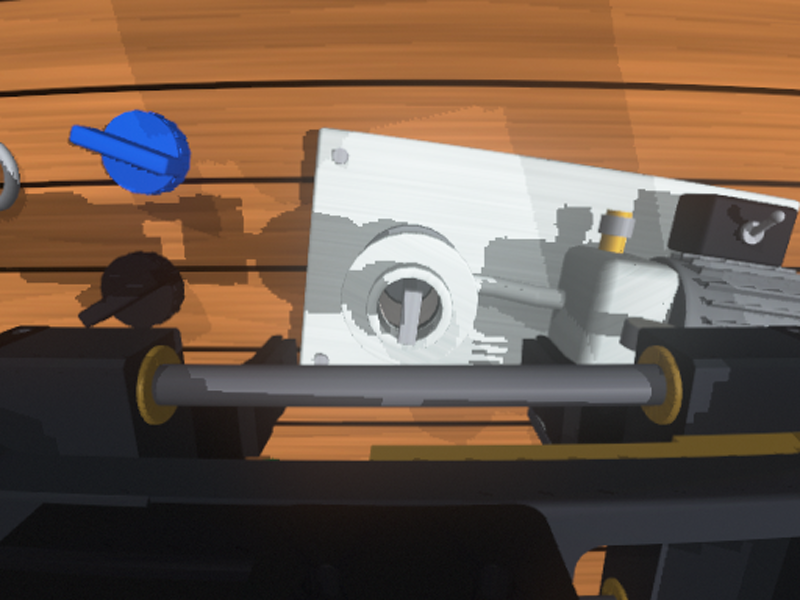

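The cover sits level over the element, with the T-head seen through the hub at (411,316). Next is the knob.

Request:
move_arm:
  targets:
    - [-1.7,-23.2,0,0]
    - [-1.7,-23.2,0,0]
    - [-1.7,-23.2,0,0]
    - [-1.7,-23.2,0,0]
    - [-1.7,-23.2,0,0]
    - [-1.7,-23.2,0,0]
    - [-1.7,-23.2,0,0]
    - [-1.7,-23.2,0,0]

```text
t: 18.62
tcp_pos: [0.4907, -0.0219, 0.2434]
tcp_rot: [[-1.0, -0.001, -0.001], [-0.001, 1.0, 0.0], [0.001, 0.0, -1.0]]
wrist_force: [0.2, -0.2, 0.2]
gripper_width: 0.0874
finger_force: 0.0
```

Run:
```python
from h import *
s=snap('wrist','w8')
u,v=px(s,[.49,-.024,.03])[0].astype(int);print(u,v)
c=s['image'][v-45:v+45,u-60:u+60,::-1];c=cv2.convertScaleAbs(c,alpha=2.2,beta=10)
cv2.imwrite('pics/w8c.png',cv2.resize(c,None,fx=6,fy=6,interpolation=cv2.INTER_CUBIC))
st=r.get_state();print(st['tcp_pos'],'origin',u-60,v-45)
```

```text
261 173
[ 0.49083135 -0.02206109  0.24350168] origin 201 128
```

View pics/w8c.png

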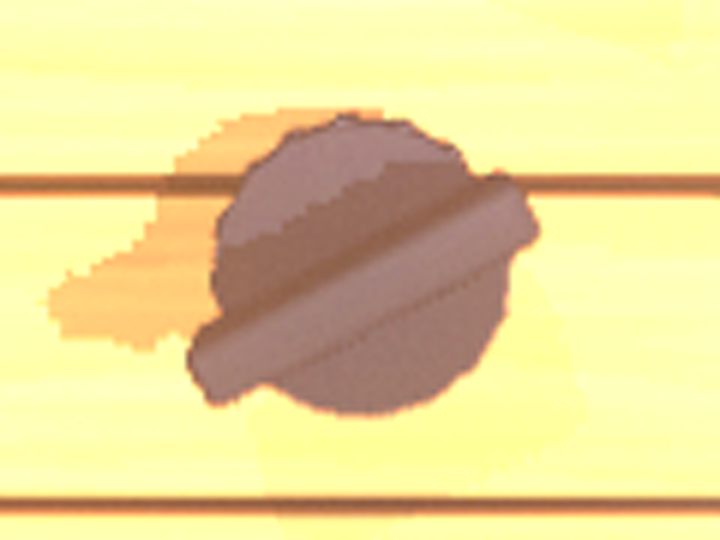

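The body is centred at crop (361,266), and the wing's top face runs from (206,378) to (530,212).

Run:
```python
from h import *
s=load('w8');g=lambda u,v,z:at(s,201+u/6-.4,128+v/6-.4,z)
print(g(361,266,.022),g(213,266,.022)[1]-g(508,266,.022)[1])
a,b=g(206,378,.05),g(530,212,.05);d=b-a;print(a,b,(a+b)/2,np.linalg.norm(d),np.degrees(np.arctan2(d[1],d[0])))
a,b=g(218,400,.05),g(535,238,.05);d=b-a;print(np.degrees(np.arctan2(d[1],d[0])))
```

```text
[ 0.48965578 -0.02443664  0.022     ] -0.06315428776363574
[ 0.50749515 -0.05542302  0.05      ] [0.4738513  0.00879798 0.05      ] [ 0.49067323 -0.02331252  0.05      ] 0.07249997226535793 117.64897230326878
117.68349080431729
```

Request:
move_arm:
  targets:
    - [0.1,-0.2,4,1.089]
    - [0.1,-0.2,8,1.089]
    - [0.1,-0.2,12,1.089]
    - [0.1,-0.2,14,1.089]
    - [0.1,-0.2,14,1.089]
    - [0.1,-0.2,14,1.089]
    - [0.1,-0.2,17,1.089]
    - [0.1,-0.2,19,1.089]
    - [0.1,-0.2,19.6,1.089]
    - [0.1,-0.2,19.6,1.089]
    - [0.1,-0.2,19.6,1.089]

```text
t: 20.05
tcp_pos: [0.4905, -0.0251, 0.0482]
tcp_rot: [[-0.463, 0.886, 0.001], [0.886, 0.463, -0.0], [-0.001, 0.001, -1.0]]
wrist_force: [0.0, -0.4, 0.9]
gripper_width: 0.0869
finger_force: 0.0
```

Request:
move_arm:
  targets:
    - [0,0,0,0]
    - [0,0,0,0]
    - [0,0,0,0]
    - [0,0,0,0]
    - [0,0,0,0]
    - [0,0,0,0]
    - [0,0,0,0]
    - [0,0,0,0]
    - [0,0,0,0]
  claw: 1

```text
t: 21.18
tcp_pos: [0.4901, -0.0252, 0.0476]
tcp_rot: [[-0.463, 0.887, 0.0], [0.887, 0.463, -0.0], [-0.0, 0.0, -1.0]]
wrist_force: [0.5, -0.1, -0.2]
gripper_width: 0.0139
finger_force: 30.0
```

Run:
```python
from h import *
st=r.get_state();R=np.array(st['tcp_rot']);p=np.array(st['tcp_pos']);print(p,st['gripper_width'],np.degrees(np.arctan2(R[1,0],R[0,0])))
print(R.T@(np.array([.4755,.2075,p[2]])-p)*100)
```

```text
[ 0.49011769 -0.02515586  0.04755162] 0.013920474555366588 117.56113928053837
[ 2.13017042e+01  9.46898426e+00 -2.00585959e-03]
```

Request:
move_arm:
  targets:
    - [0,0,-5,0]
    - [0,0,-11,0]
    - [0,0,-17,0]
    - [0,0,-18.5,0]
    - [21.3,9.5,-18.5,-0.967]
    - [21.3,9.5,-18.5,-0.967]
    - [21.3,9.5,-18.5,-0.967]
    - [21.3,9.5,-18.5,-0.967]
    - [21.3,9.5,-18.5,-0.967]
    - [21.3,9.5,-18.5,-0.967]
    - [21.3,9.5,-18.5,-0.967]
    - [21.3,9.5,-18.5,-0.967]
    - [21.3,9.5,-18.5,-0.967]
    - [21.3,9.5,-18.5,-0.967]
    - [21.3,9.5,-18.5,-0.967]
    - [21.3,9.5,-18.5,-0.967]

```text
t: 23.18
tcp_pos: [0.4757, 0.2076, 0.2325]
tcp_rot: [[-0.992, 0.123, -0.0], [0.123, 0.992, 0.0], [0.0, 0.0, -1.0]]
wrist_force: [-0.1, -0.0, -0.9]
gripper_width: 0.0138
finger_force: 30.0
```

Run:
```python
from h import *
st=r.get_state();R=np.array(st['tcp_rot']);p=np.array(st['tcp_pos']);print(p,st['gripper_width'],np.degrees(np.arctan2(R[1,0],R[0,0])))
print(R.T@(np.array([.4758,.2072,p[2]])-p)*100)
```

```text
[0.47566839 0.20760809 0.23254869] 0.013837512083370246 172.9523716313146
[-1.80688036e-02 -3.88860884e-02 -8.41553950e-07]
```

Request:
move_arm:
  targets:
    - [0,0,1.5,0]
    - [0,0,2.6,0]
    - [0,0,3.0,0]
    - [0,0,3.3,0]
    - [0,0,3.5,0]
    - [0,0,3.7,0]
    - [0,0,3.7,0]

```text
t: 24.05
tcp_pos: [0.4757, 0.2076, 0.1956]
tcp_rot: [[-0.992, 0.123, 0.0], [0.123, 0.992, 0.0], [-0.0, 0.0, -1.0]]
wrist_force: [-0.9, -0.2, -1.3]
gripper_width: 0.0139
finger_force: 30.0
```

Sole at 0.148, below the T's top with no force, so the slot is over the T. I'll lower it the rest of the way.

Request:
move_arm:
  targets:
    - [0,0,0.2,0]
    - [0,0,0.4,0]
    - [0,0,0.6,0]
    - [0,0,0.8,0]
    - [0,0,0.9,0]
    - [0,0,1.0,0]
    - [0,0,1.0,0]
    - [0,0,1.0,0]

```text
t: 25.05
tcp_pos: [0.4757, 0.2076, 0.1856]
tcp_rot: [[-0.992, 0.122, 0.0], [0.122, 0.992, 0.0], [-0.0, 0.0, -1.0]]
wrist_force: [-0.0, -0.8, -0.3]
gripper_width: 0.014
finger_force: 30.0
```

Fully down at 0.1856, as computed. Now the quarter turn (yaw 173 to 83, spin +1.57).

Request:
move_arm:
  targets:
    - [0,0,0,0.15]
    - [0,0,0,0.3]
    - [0,0,0,0.45]
    - [0,0,0,0.6]
    - [0,0,0,0.75]
    - [0,0,0,0.9]
    - [0,0,0,1.05]
    - [0,0,0,1.2]
    - [0,0,0,1.35]
    - [0,0,0,1.5]
    - [0,0,0,1.57]
    - [0,0,0,1.57]
    - [0,0,0,1.57]
    - [0,0,0,1.57]

```text
t: 26.8
tcp_pos: [0.4757, 0.2076, 0.1855]
tcp_rot: [[0.121, 0.993, -0.0], [0.993, -0.121, -0.0], [-0.0, -0.0, -1.0]]
wrist_force: [-1.0, -0.8, -1.4]
gripper_width: 0.0139
finger_force: 30.0
```

Request:
move_arm:
  targets:
    - [0,0,0,0]
    - [0,0,0,0]
    - [0,0,0,0]
    - [0,0,0,0]
    - [0,0,0,0]
    - [0,0,0,0]
    - [0,0,-2,0]
    - [0,0,-5,0]
    - [0,0,-9,0]
    - [0,0,-9,0]
    - [9,0,-9,0]
    - [9,0,-9,0]
    - [9,0,-9,0]
  claw: -1

```text
t: 28.42
tcp_pos: [0.486, 0.2983, 0.2743]
tcp_rot: [[0.119, 0.993, -0.002], [0.993, -0.119, -0.001], [-0.001, -0.001, -1.0]]
wrist_force: [-0.2, -1.1, -0.4]
gripper_width: 0.087
finger_force: 0.0
```

Run:
```python
from h import *
s=snap('top','t9');st=r.get_state();print(st['tcp_pos'],st['gripper_width'],st['wrist_force'])
# black knob check: predicted vs dark blob in top & scene views
for n in('top','scene','wrist'):
    s=snap(n,n+'9');p=px(s,[[.4757,.2076,.16],[.4757,.2076,.188]]);print(n,p.round(1).tolist())
    u,v=p[0].astype(int)
    g=cv2.cvtColor(s['image'],cv2.COLOR_RGB2HSV)[...,2]
    y0,x0=max(v-50,0),max(u-50,0)
    m=(g[y0:v+50,x0:u+50]<70).astype(np.uint8)
    k,l,stt,c=cv2.connectedComponentsWithStats(m)
    for i in range(1,k):
        if stt[i,4]>60:
            q=np.argwhere(l==i)[:,::-1].astype(np.float32);print('  ',stt[i,:2]+[x0,y0],stt[i,2:],c[i]+[x0,y0])
```

```text
[0.48578741 0.29714001 0.27426696] 0.0871680695307471 [-0.2733137  -0.85689698 -0.84978335]
top [[172.9, 225.7], [170.5, 224.8]]
   [122 177] [ 21  78 409] [128.97310513 214.60635697]
scene [[329.9, 175.2], [331.0, 170.6]]
   [356 125] [ 23  28 371] [365.57412399 138.21024259]
   [352 156] [ 24  19 292] [363.20205479 165.13356164]
   [322 170] [ 19  15 228] [329.99561404 176.34649123]
   [355 217] [16  8 92] [362.16304348 221.0326087 ]
wrist [[262.2, 277.7], [262.2, 294.1]]
   [231 261] [  63   30 1423] [261.90302178 272.40056219]
   [212 279] [ 100   48 3227] [261.18748063 310.29872947]
```

```bash
python3 -c "
from h import *
print(r.hand_in())"
```

```text
the job is handed in; nothing more can be done
None
```

The filter is back together and handed in at about 28 s of the 72 s allowed: element seated, cover on, knob dropped over the T-head and turned a quarter to lock. The final seating was checked only by arm position, force readings and knob blob positions in the camera images, because my ten picture views were used up, and the hand-in gave no verdict.

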